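# Mist the potted succulents along the rail and close the row with the yoga block

### The arm

A 6-joint arm with a two-finger parallel gripper is mounted at the origin on the work surface. World frame = base frame: x ahead of the robot, y to its left, z up, the work surface at z = 0. Lengths are in m, angles in rad, forces in N, time in s.
With the tool pointing down it reaches from about 0.425 to 0.95 m from the base axis. Payload 3.5 kg.
Tool frame: the origin (TCP) lies midway between the tips of the shut fingers; the grasp point (between the pads) lies ctrl.grasp_offset behind it (ctrl.grasp_offset is the distance from the TCP to the grasp point, in m); x points along the fingers, y is the direction in which the jaws open and shut, and the axes are right-handed (so a half turn about x gives the same grasp; the last joint's range is limited). The gripper opens to 85 mm and grips with 20 to 120 N. Pads are 22 mm wide; open, the fingers measure 114 mm over their backs; the gripper's body (76 mm by 85 mm) begins 54 mm behind the grasp point. The pads swing forward as they close: fully open they stand 13 mm farther back than shut.
Start: joints at [1.16, 0.286, 1.577, -0, 1.279, -0.15], TCP at [0.174, 0.652, 0.231] pointing down, gripper open.
Joint ranges: [-2.77, 2.77], [-0.9, 2.22], [0.21, 2.48], [-1.53, 4.67], [0.24, 2.81], [-2.84, 2.84]. Speed limits (rad/s): [2.79, 2.79, 3.14, 3.14, 3.14, 3.14].

### API

Orientations are given as a unit quaternion [x, y, z, w].
In Python, from plant import readout, read_camera, sign_off, ctrl gives the robot as it stands.
- The arm moves only by the tool drive_tool, never from a script. Its argument "steps" is a list of rows, each a list of 5 numbers: the shift along the tool's x, y, z in cm, then the turn about the tool's x in degrees, then the opening, from 0 (shut) to 1 (fully open). A call has 1 to 10 rows; each row shifts and turns the commanded pose from where the row before left it, along the tool's axes as they then stand; what a row does not reach is not made up. A row lasts 1/10 s, in which the tool goes at most 50 mm and 8.59 degrees, less where a joint would pass 70% of its speed; a pose out of reach is approached as far as the arm can. A call is refused whole if a number of a shift passes 5 or a number of a turn 8.59, either way. A call with a gripper value outside its range is refused whole. The fingers move at their own pace and stop on an object; "force" is the grip in N (left out, the last holds). Time passes only in rows, so rows that do not move let the fingers close. It gives the time, the measured TCP pose, the force and the opening at its end, in the units of the state.
- readout.get_state(): the state, without advancing time (a new reading comes with each control period).
- read_camera(name): name is "scene" or "top" or "wrist"; returns a dict with "frame" (420x560x3 uint8, red, green, blue), "vertical_fov" (degrees; the focal length in pixels is half the picture's height over the tangent of half this angle, whatever the lens; pixels are square), "cx", "cy" (the principal point, pixels), "eye" and "orientation" of the camera in the world. Camera axes: x right, y up, looking along -z (the intrinsics and any distortion apply to the point x, -y, -z); pixel columns grow to the right and rows downward; lengths in m; the calibration is good to about 2 mm. A picture is of the moment at which its call begins. There is no depth.
- sign_off(): hands the job in, once; it reports no verdict.
The state is a dict: "time": time; "qpos": joint angles; "dq": joint speeds; "joint_efforts": joint torques, N m; "eef_pos": TCP position; "tcp_rot": TCP orientation; "contact_force": force on the tool from outside, world axes, zero at the start; "wrist_torque": the same for the moment, N m; "opening": opening from 0.0 (shut) to 1.0 (fully open).
Only numpy, scipy, OpenCV 4.12 (cv2) and the standard library are available. Lean on these libraries where they do the work, as an engineer would, in place of code of your own. Each camera call takes 0.05 s, during which the arm holds its last target. There are 200 camera calls.

### The job

Mist the two or three potted succulents waiting along the shelf's rail: one at a time, in the order they wait, slide each along the rail onto the drip mat in front of the mister's nozzle, press the pump cap fully down and let it spring back while the pot stands there against the rail, then slide it on towards the end stop. The pots, pushed only and never picked up, must end upright as one closed row along the rail from the stop; last, set the bamboo block, the same way up as it lies, square to the rail as a bookend with one end against the rail and its long side against the last pot, and leave everything else where it is.

Things in the scene. Friction and masses are not known exactly. Their poses are not given: they have to be found in the camera images.
- rail: straight dark-wood gallery rail fixed on the shelf, 45 mm high, 18 mm thick. Origin: foot of its front face (towards the robot); x square to the face, away from the robot (wood fills x 0 to 18 mm); y along the rail towards its end stop (robot's left); z up. It runs from y = -450 to +438 mm. A pot touching it has its axis at x = -42 mm
- stop_corner (a point): foot of the inner corner where the rail's front face meets the end stop, at y = +420 mm in the rail's frame. The stop is a board 45 mm high that sticks out 100 mm from the face towards the robot; a pot touching rail and stop has its axis 42 mm from both
- sprayer: amber plant mister bottle, 60 mm diameter, clamped upright behind the rail, fixed; its black pump cap has a short nozzle pointing to the rail. Origin: on the bottle's axis at shelf height, 70 mm behind the rail's front face; axes parallel to the rail's. Nothing overhangs the rail's front: the nozzle's tip is 35 mm behind the face, 136 mm above the shelf
- spray_spot (a point): the misting place on the shelf: where the centre of a pot's underside lies when the pot touches the rail exactly in front of the nozzle; middle of the thin flat round rubber drip mat (92 mm diameter, 1 mm, does not stop a pot)
- pump_top (a point): middle of the flat top of the round black pump cap (30 mm diameter), about 152 mm above the shelf when up; it goes down as the cap is pressed. Its axes are parallel to the rail's
- pump (a joint): sprung pump cap: 0 up, grows as pressed straight down, 0.008 m fully down; about 2.5 N starts it, 6.5 N holds it fully down, and it springs back when let go
- pot1: potted succulent: plain straight round terracotta planter, 84 mm diameter (radius 42 mm), 65 mm high, about 0.35 kg, too wide to grasp, with a low soft rosette of leaves up to 92 mm above the shelf. Origin: centre of its underside. It slides on the shelf and stops at once when no longer pushed. First in the queue along the front of the rail, nearest to the mister; may be absent (None)
- pot2: potted succulent: plain straight round terracotta planter, 84 mm diameter (radius 42 mm), 65 mm high, about 0.35 kg, too wide to grasp, with a low soft rosette of leaves up to 92 mm above the shelf. Origin: centre of its underside. It slides on the shelf and stops at once when no longer pushed. Second in the queue, farther from the mister, on the side away from the end stop; may be absent (None)
- pot3: potted succulent: plain straight round terracotta planter, 84 mm diameter (radius 42 mm), 65 mm high, about 0.35 kg, too wide to grasp, with a low soft rosette of leaves up to 92 mm above the shelf. Origin: centre of its underside. It slides on the shelf and stops at once when no longer pushed. Third in the queue, farthest from the mister; may be absent (None)
- block: light bamboo yoga block, 220 mm long (its x), 65 mm wide (its y), 75 mm high (z up), about 0.45 kg, lying at the front left of the shelf with its length roughly along the rail; origin: centre of its underside. Grasp it across its 65 mm width from above
- vase: black ceramic vase, 86 mm wide, 140 mm high, behind the rail, left of the mister; loose, to be left where it stands; origin: centre of its underside
- bell: steel table bell on a wooden foot, 72 mm wide, 64 mm high, near the robot at the front right; loose, to be left where it stands; origin: centre of its underside
- bowl: brass singing bowl, 84 mm wide, 40 mm high, behind the rail at the left end; loose, to be left where it stands; origin: centre of its underside
- candle_jar: glass candle jar with a cork lid, 68 mm wide, 71 mm high, behind the rail on the right; loose, to be left where it stands; origin: centre of its underside

How it is judged:
On the way, in this order (a step that is already met when the one before it is completed fails the run):
1. pot1, at rest against the rail in front of the nozzle (centre within 18 mm of the spot), is misted: the cap is pressed at least 6 of its 8 mm, its top then under 146 mm above the pot's foot (horizontal distance between pot1 and spray_spot below 0.018 m and linear speed of pot1 below 0.05 m/s and z of pot1 in the frame of pump_top above -0.146 m and height (world z) of pot1 below 0.004 m), for 0.1 s.
2. pot2, at rest against the rail in front of the nozzle (centre within 18 mm of the spot), is misted: the cap is pressed at least 6 of its 8 mm, its top then under 146 mm above the pot's foot (horizontal distance between pot2 and spray_spot below 0.018 m and linear speed of pot2 below 0.05 m/s and z of pot2 in the frame of pump_top above -0.146 m and height (world z) of pot2 below 0.004 m), for 0.1 s.
3. pot3, at rest against the rail in front of the nozzle (centre within 18 mm of the spot), is misted: the cap is pressed at least 6 of its 8 mm, its top then under 146 mm above the pot's foot (horizontal distance between pot3 and spray_spot below 0.018 m and linear speed of pot3 below 0.05 m/s and z of pot3 in the frame of pump_top above -0.146 m and height (world z) of pot3 below 0.004 m), for 0.1 s.
At the end, for the whole second after the job is handed in: Each pot stands against the rail (within 12 mm) in a closed row from the end stop, gaps under 15 mm; the block lies flat, the same way up, square to the rail (within 10 degrees), its end under 25 mm from the rail, its long side under 15 mm from the last pot; the pump is up (x of pot1 in the frame of rail between -0.054 and -0.036 m and y of each of pot1, pot2, pot3 in the frame of rail above 0.1 m and height (world z) of each of pot1, pot2, pot3, block below 0.01 m and angle between each of pot1, pot2, pot3, block's own z axis and vertical below 0.1 rad and linear speed of each of pot1, pot2, pot3, block below 0.02 m/s and y of pot1 in the frame of rail above 0.363 m and x of pot2 in the frame of rail between -0.054 and -0.036 m and (y of pot2 in the frame of rail above 0.363 m or horizontal distance between pot2 and pot1 below 0.099 m) and x of pot3 in the frame of rail between -0.054 and -0.036 m and (y of pot3 in the frame of rail above 0.363 m or horizontal distance between pot3 and pot1 below 0.099 m or horizontal distance between pot3 and pot2 below 0.099 m) and x of block in the frame of rail above -0.135 m and angle between the x axis of block and the x axis of rail, either way round below 0.17 rad and (y of pot1 in the frame of block between -0.0895 and 0.0895 m or y of pot2 in the frame of block between -0.0895 and 0.0895 m or y of pot3 in the frame of block between -0.0895 and 0.0895 m) and value of joint pump below 0.002 m); the robot touches nothing.
It fails at once if a bystander (vase, bell, bowl, candle jar) is shifted or tipped: moved more than 25 mm (distance of any of vase, bell, bowl, candle_jar from where it was at the start of the episode above 0.025 m).
It fails at once if a pot is picked up (raised more than 30 mm) (height (world z) of any of pot1, pot2, pot3 above 0.03 m).
It fails at once if a pot is tipped by more than 35 degrees (angle between any of pot1, pot2, pot3's own z axis and vertical above 0.61 rad).
Of pot1, pot2, pot3 only 2 to 3 are there at a start; the rules pass over those that are not, and their reading is None.
At some moment in a run one of pot1, pot2, pot3, block may be knocked a few centimetres aside while the robot is not near it.
Once in a run the grip may slacken for a moment while it holds something.
It also fails if it takes over 210 s, if anything falls off the work surface, if the arm or the gripper's body presses on something with over 40 N, if the wrist force passes 120 N, or if a joint passes its speed limit or range.

## Working session

There is one attempt and no reset: what is moved stays moved. The work goes in short steps, Python scripts to look and compute and a tool call to move; the robot and the scene stay as the last step left them, time stands still between calls to the robot, and variables do not carry over. Pictures are saved under pics/ and viewed, about 12 in all and at most 16, crops included, and the job is handed in when it is done.

Besides the shell and the picture viewer there is one more tool, called after "Request:" as name([rows], argument=value, ...), one row to a line, values as JSON. drive_tool: Moves the arm, as the interface text tells. Its arguments: {"type":"object","properties":{"steps":{"type":"array","items":{"type":"array","items":{"type":"number"}}},"force":{"type":"number"}},"required":["steps"]}

```bash
ls; mkdir -p pics; python3 - <<'E'
from plant import readout, read_camera, ctrl
import cv2
s=readout.get_state(); print(s); print(ctrl.grasp_offset,[a for a in dir(ctrl) if a[0]!='_'])
for n in("scene","top"):
    c=read_camera(n); cv2.imwrite(f"pics/{n}0.png",c["frame"][:,:,::-1]); print(n,{k:v for k,v in c.items() if k!="frame"})
E
```

```text
pics
{'time': 0.0, 'qpos': array([ 1.15999334e+00,  2.87194814e-01,  1.57818509e+00,  2.07600996e-06,
        1.27857314e+00, -1.49982484e-01]), 'dq': array([-3.23186563e-05, -2.48370195e-04,  1.60506336e-03, -6.29331509e-04,
       -1.62011997e-03, -7.01801186e-04]), 'joint_efforts': array([-2.10235048e-04, -4.05972612e+01, -2.92634457e+01, -1.47290311e-04,
        5.83175715e-03,  6.00945810e-06]), 'eef_pos': array([0.1737599 , 0.65157504, 0.22992335]), 'tcp_rot': array([ 0.09115122,  0.70133357, -0.0927547 ,  0.70087034]), 'contact_force': array([0.10003317, 0.19987187, 0.16481481]), 'wrist_torque': array([ 0.00504047, -0.00662313, -0.00206554]), 'opening': 1.000934482522334}
0.0187 ['Unreachable', 'grasp_offset']
scene {'vertical_fov': 47.7438568978778, 'cx': 278.03509052105056, 'cy': 206.31575500769875, 'eye': array([1.01117728, 0.43448801, 0.96045406]), 'orientation': array([0.13958315, 0.28871477, 0.85323402, 0.41128097])}
top {'vertical_fov': 49.33140443787765, 'cx': 274.8854473041863, 'cy': 207.93012458890266, 'eye': array([0.43817266, 0.025362  , 1.18633016]), 'orientation': array([-0.03415865,  0.03161359,  0.71303229, -0.69958468])}
```

View pics/scene0.png

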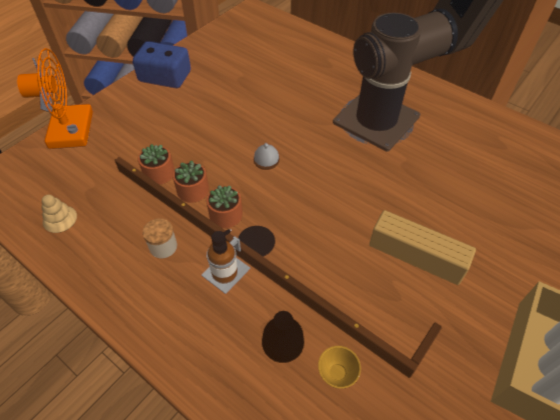

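View pics/top0.png

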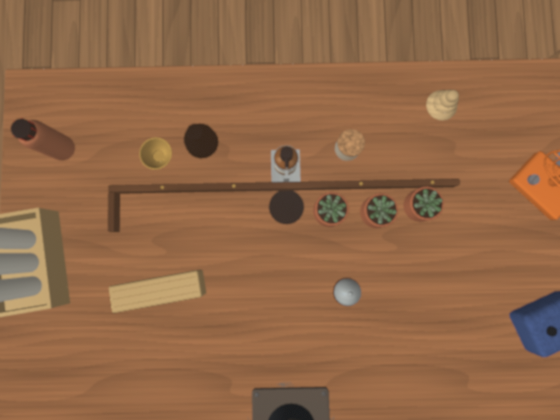

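The scene view shows three pots right of the mister (154,160; 190,180; 225,205). The top view shows the mat at (286,206), pots at (332,209), (381,210) and (428,204), the block at (155,292), the bell at (347,292), and the rail along row 186 with its stop at column 114.

```bash
cat > h.py <<'E'
import numpy as np, cv2
from plant import readout, read_camera, ctrl
from scipy.spatial.transform import Rotation as R
def cast(c,uv,z):
    uv=np.atleast_2d(np.float64(uv)); f=c["frame"].shape[0]/2/np.tan(np.radians(c["vertical_fov"])/2)
    d=np.c_[(uv[:,0]-c["cx"])/f,-(uv[:,1]-c["cy"])/f,-np.ones(len(uv))]
    d=R.from_quat(c["orientation"]).apply(d); e=np.array(c["eye"])
    return e+d*((z-e[2])/d[:,2])[:,None]
def blobs(m,amin):
    n,l,s,ce=cv2.connectedComponentsWithStats(m.astype(np.uint8))
    return [(i,s[i],ce[i],l==i) for i in range(1,n) if s[i][4]>=amin]
def greens(c):
    h=cv2.cvtColor(c["frame"],cv2.COLOR_RGB2HSV)
    return cv2.inRange(h,(40,40,30),(95,255,255))>0
E
python3 - <<'E'
from h import *
c=read_camera("top"); fr=c["frame"]; np.save("top0.npy",fr)
h=cv2.cvtColor(fr,cv2.COLOR_RGB2HSV)
g=cv2.morphologyEx(greens(c).astype(np.uint8),cv2.MORPH_CLOSE,np.ones((5,5)))
for i,s,ce,m in blobs(g,60): print("green",s,ce,cast(c,ce,.08)[0].round(4))
m=h[:,:,2]<75
for i,s,ce,mm in blobs(m,80): print("dark",s,ce,cast(c,ce,0)[0].round(4))
V=h[:,:,2].astype(int)
for col in (160,200,250,310,400): print(col,V[176:200,col])
print("row210",V[215,100:130]); print("pot rowH", h[209,305:362].tolist())
E
python3 - <<'E'
import cv2
a=cv2.imread("pics/top0.png"); a=a[120:320,100:460]
cv2.imwrite("pics/crop1.png",cv2.resize(a,(800,444),interpolation=cv2.INTER_CUBIC))
E
```

```text
green [415 190  26  27 463] [427.73650108 202.64146868] [ 0.5472 -0.343   0.08  ]
green [319 196  26  26 436] [331.70412844 208.33944954] [ 0.5378 -0.1096  0.08  ]
green [369 197  26  26 433] [381.59122402 209.33949192] [ 0.533  -0.2304  0.08  ]
dark [ 12 120  24  20 336] [ 22.78571429 129.01190476] [0.7722 0.6938 0.    ]
dark [185 125  33  32 839] [200.46603099 140.38617402] [0.732  0.2219 0.    ]
dark [281 147  11  19 136] [286.27941176 154.28676471] [ 0.6902 -0.0041  0.    ]
dark [270 190  33  33 853] [286.01992966 206.12661196] [ 5.531e-01 -5.000e-04  0.000e+00]
dark [115 193   4  38 124] [116.21774194 210.14516129] [0.5511 0.4425 0.    ]
dark [515 292  45  21 306] [539.01960784 302.52287582] [ 0.2938 -0.6402  0.    ]
dark [268 403  46  17 577] [290.71403813 412.42287695] [ 0.0346 -0.0013  0.    ]
160 [144 144 146 146 145 145 142 132 117 115 126 130 121 106  94  87 100 130
 148 151 149 148 149 151]
200 [146 147 149 150 151 151 146 126 106  99  99  98  96  90  85  94 120 138
 142 144 148 150 147 143]
250 [154 156 159 160 160 153 131 107  98  98  99  99  96  87  93 118 135 141
 146
[... 532 characters left out ...]
43, 157], [10, 140, 149], [10, 130, 118], [13, 96, 88], [22, 61, 80], [28, 50, 82], [35, 50, 87], [41, 55, 98], [47, 59, 112], [49, 60, 115], [48, 59, 108], [46, 59, 99], [45, 59, 95], [45, 59, 95], [44, 56, 95], [43, 53, 91], [42, 57, 90], [44, 63, 93], [46, 68, 98], [48, 72, 103], [49, 70, 109], [49, 71, 111], [49, 67, 107], [48, 66, 109], [49, 61, 112], [48, 63, 109], [44, 62, 99], [33, 61, 80], [20, 83, 71], [12, 98, 70], [10, 107, 76], [10, 127, 104], [10, 137, 136], [11, 138, 151], [12, 137, 154], [13, 136, 157], [13, 138, 159], [13, 136, 159], [12, 136, 159], [13, 136, 159], [13, 136, 159], [12, 136, 159], [13, 138, 159], [13, 138, 159], [12, 138, 155], [11, 139, 150], [10, 142, 144]]
```

View pics/crop1.png

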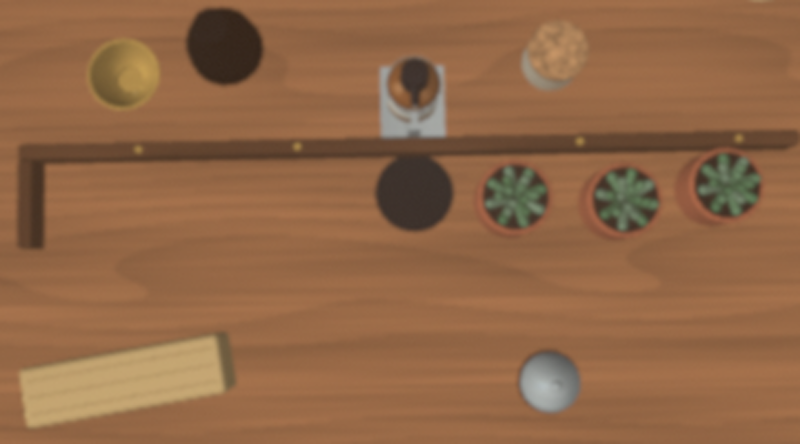

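```bash
cat > fr.py <<'E'
from h import *
E
python3 - <<'E'
from h import *
c=read_camera("top"); fr=c["frame"]
V=cv2.cvtColor(fr,cv2.COLOR_RGB2HSV)[:,:,2].astype(float)
pts=[]
for col in list(range(135,265,3))+list(range(304,312,2))+list(range(348,362,2))+list(range(398,408,2)):
    v=V[:,col]; r=178+np.argmin(v[178:200])
    while v[r]<118: r+=1
    pts.append((col,r-1+(118-v[r-1])/(v[r]-v[r-1])))
pts=np.array(pts); w=cast(c,pts,0)
p=np.polyfit(w[:,1],w[:,0],1); res=w[:,0]-np.polyval(p,w[:,1]); k=abs(res)<.004; p=np.polyfit(w[k,1],w[k,0],1)
print(p,k.sum(),len(k),res[k].std())
a=np.arctan(p[0]); ex=np.array([np.cos(a),-np.sin(a)]); ey=np.array([np.sin(a),np.cos(a)])
o0=np.array([p[1],0])
rel=lambda q:(np.array([(q[:2]-o0)@ex,(q[:2]-o0)@ey])).round(4)
print("ex",ex,"ey",ey,"deg",np.degrees(a))
for n,uv,z in(("mat",(286.02,206.13),0.001),("cap",(286.3,151.5),.152),("nozzle",(286.3,180),.136),("stopcorner foot",(119.7,192.5),0),("stop tip",(119.7,230),0),("pot1",(331.7,208.3),.08),("pot2",(381.6,209.3),.08),("pot3",(427.7,202.6),.08),("bell",(347,292),.03),("vase",(201,140),.07)):
    q=cast(c,uv,z)[0]; print(n,q.round(4),rel(q))
# block top corners, from mask of pale bamboo
h=cv2.cvtColor(fr,cv2.COLOR_RGB2HSV); m=cv2.inRange(h,(17,60,140),(30,200,255)); m[:, :100]=0;m[:260]=0
bl=max(blobs(m,100),key=lambda b:b[1][4]); cn=cv2.findContours(bl[3].astype(np.uint8),cv2.RETR_EXTERNAL,cv2.CHAIN_APPROX_NONE)[0][0]
r=cv2.minAreaRect(cn); b=cast(c,cv2.boxPoints(r),.075); print("block",r,b.round(3),b.mean(0),np.linalg.norm(b-np.roll(b,1,0),axis=1))
np.savez("rail.npz",o0=o0,ex=ex,ey=ey)
E
```

```text
[-1.50861326e-04  5.94688375e-01] 60 60 0.00048542898068046667
ex [9.99999989e-01 1.50861324e-04] ey [-1.50861324e-04  9.99999989e-01] deg -0.008643717181174218
mat [ 5.53e-01 -5.00e-04  1.00e-03] [-0.0417 -0.0005]
cap [ 6.644e-01 -5.000e-04  1.520e-01] [ 0.0697 -0.0005]
nozzle [6.008e-01 5.000e-04 1.360e-01] [0.0061 0.0005]
stopcorner foot [0.5973 0.434  0.    ] [0.0027 0.434 ]
stop tip [0.4991 0.4327 0.    ] [-0.0955  0.4328]
pot1 [ 0.5379 -0.1095  0.08  ] [-0.0568 -0.1095]
pot2 [ 0.5331 -0.2305  0.08  ] [-0.0616 -0.2305]
pot3 [ 0.5473 -0.343   0.08  ] [-0.0474 -0.343 ]
bell [ 0.332  -0.1474  0.03  ] [-0.2627 -0.1474]
vase [0.7156 0.209  0.07  ] [0.121 0.209]
block ((154.45201110839844, 291.23602294921875), (27.101144790649414, 91.14212799072266), 79.69515228271484) [[0.361 0.435 0.075]
 [0.396 0.219 0.075]
 [0.332 0.208 0.075]
 [0.298 0.423 0.075]] [0.34658857 0.32138927 0.075     ] [0.06457303 0.21883297 0.06469638 0.21765836]
```

```bash
cat >> h.py <<'E'
def axes():
    s=readout.get_state(); return s,R.from_quat(s["tcp_rot"]).as_matrix()
def go(*targets):
    """print tool-frame shifts (cm) from the present pose to world points, one leg after the other"""
    s,M=axes(); p=s["eef_pos"]
    print("t %.1f"%s["time"],"p",p.round(4),"yaw of jaw axis %.2f"%np.degrees(np.arctan2(M[1,1],M[0,1])),"F",s["contact_force"].round(1),"open %.2f"%s["opening"])
    for t in targets: t=np.array(t); print(t,"->",(M.T@(t-p)*100).round(2)); p=t
E
python3 - <<'E'
from h import *
s,M=axes(); print(M.round(3)); go()
E
```

```text
[[-0.001  0.258  0.966]
 [-0.001  0.966 -0.258]
 [-1.    -0.001 -0.   ]]
t 0.2 p [0.1739 0.6518 0.2304] yaw of jaw axis 75.06 F [ 0.2 -0.4  0.4] open 1.00
```

Request:
drive_tool([
  [0, 0, 0, 8.34, 0.45],
  [0, 0, 0, 8.34, 0.45],
  [0, 0, 0, 8.34, 0.45],
  [0, 0, 0, 8.34, 0.45],
  [0, 0, 0, 8.34, 0.45],
  [0, 0, 0, 8.34, 0.45],
  [0, 0, 0, 8.34, 0.45],
  [0, 0, 0, 8.34, 0.45],
  [0, 0, 0, 8.34, 0.45],
  [0, 0, 0, 0, 0.45],
])

```text
time: 1.2
eef_pos: [0.174, 0.652, 0.231]
tcp_rot: [-0.5, -0.5, 0.5, -0.5]
contact_force: [-0.4, 0.1, 0.4]
opening: 0.451
```

```bash
python3 -c "
from h import *
go((.534,.25,.23),(.534,-.17,.23),(.534,-.17,.025))"
```

```text
t 1.2 p [0.174 0.652 0.231] yaw of jaw axis 0.01 F [-0.4  0.1  0.4] open 0.45
[0.534 0.25  0.23 ] -> [ 0.11 36.   40.2 ]
[ 0.534 -0.17   0.23 ] -> [ 2.0e-02 -0.0e+00  4.2e+01]
[ 0.534 -0.17   0.025] -> [ 2.05e+01  1.00e-02 -1.00e-02]
```

Request:
drive_tool([
  [0, 3, 3.3, 0, 0.45],
  [0, 3, 3.3, 0, 0.45],
  [0, 3, 3.3, 0, 0.45],
  [0, 3, 3.3, 0, 0.45],
  [0, 3, 3.3, 0, 0.45],
  [0, 3, 3.3, 0, 0.45],
  [0, 3, 3.3, 0, 0.45],
  [0, 3, 3.3, 0, 0.45],
  [0, 3, 3.3, 0, 0.45],
  [0, 3, 3.3, 0, 0.45],
])

```text
time: 2.2
eef_pos: [0.4749, 0.3207, 0.2315]
tcp_rot: [0.499, 0.501, -0.499, 0.501]
contact_force: [1.3, 0.6, 0.1]
opening: 0.449
```

Request:
drive_tool([
  [0, 3, 3.6, 0, 0.45],
  [0, 3, 3.6, 0, 0.45],
  [0, 0, 4.5, 0, 0.45],
  [0, 0, 4.5, 0, 0.45],
  [0, 0, 4.5, 0, 0.45],
  [0, 0, 4.5, 0, 0.45],
  [0, 0, 4.5, 0, 0.45],
  [0, 0, 4.5, 0, 0.45],
  [0, 0, 4.5, 0, 0.45],
  [0, 0, 4.5, 0, 0.45],
])

```text
time: 3.2
eef_pos: [0.5336, -0.1116, 0.2315]
tcp_rot: [0.499, 0.501, -0.499, 0.501]
contact_force: [1.0, -0.5, 0.4]
opening: 0.448
```

Request:
drive_tool([
  [0, 0, 4.5, 0, 0.45],
  [0, 0, 1.5, 0, 0.45],
  [0, 0, 0, 0, 0.45],
])

```text
time: 3.5
eef_pos: [0.5338, -0.1716, 0.2312]
tcp_rot: [-0.5, -0.5, 0.5, -0.5]
contact_force: [0.1, 1.5, -0.4]
opening: 0.45
```

```bash
cat >> h.py <<'E'
def pots(c=None,show=True):
    c=c or read_camera("top"); g=cv2.morphologyEx(greens(c).astype(np.uint8),cv2.MORPH_CLOSE,np.ones((5,5)))
    for i,s,ce,m in blobs(g,60): print("pot",s[4],ce.round(1),cast(c,ce,.08)[0].round(4))
    return c
E
python3 - <<'E'
from h import *
go((.534,-.17,.025))
c=pots(); f=c["frame"]; w=read_camera("wrist"); pots(w)
o=np.vstack([cv2.resize(f[130:330,100:460],(560,311)),cv2.resize(w["frame"],(380,285)) @ np.eye(3) if 0 else cv2.copyMakeBorder(cv2.resize(w["frame"],(380,285)),0,0,0,180,cv2.BORDER_CONSTANT)])
cv2.imwrite("pics/a.png",o[:,:,::-1])
E
```

```text
t 3.5 p [ 0.5338 -0.1716  0.2312] yaw of jaw axis -0.08 F [ 0.1  1.5 -0.4] open 0.45
[ 0.534 -0.17   0.025] -> [20.62  0.03 -0.16]
pot 456 [331.8 208.4] [ 0.5377 -0.1098  0.08  ]
pot 4448 [287.8 114.6] [ 0.5385 -0.1091  0.08  ]
pot 3230 [281.3 257. ] [ 0.5335 -0.228   0.08  ]
pot 2622 [295.7 364.7] [ 0.5471 -0.3386  0.08  ]
pot 122 [ 80.  412.3] [ 0.3345 -0.3948  0.08  ]
```

View pics/a.png

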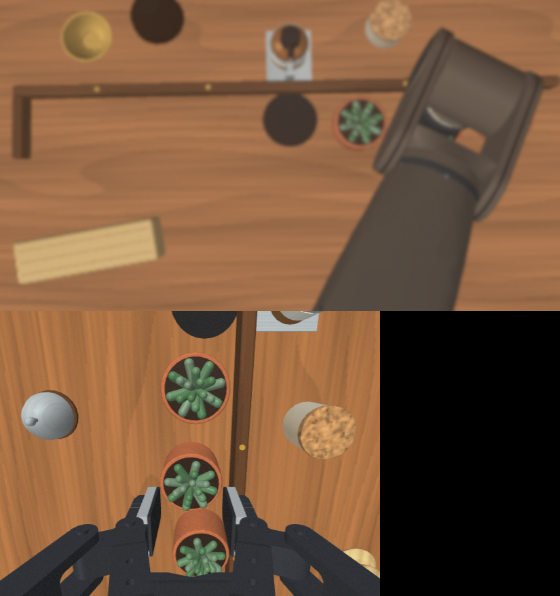

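The wrist view confirms the top-view positions: pot 1 is near the mat, and the gripper sits between pots 1 and 2. Lowering it into that gap.

Request:
drive_tool([
  [4, 0, 0, 0, 0.45],
  [4, 0, 0, 0, 0.45],
  [4, 0.1, -0.1, 0, 0.45],
  [3, 0, -0.1, 0, 0.45],
  [3, 0, 0, 0, 0.45],
  [2.6, 0, 0, 0, 0.45],
  [0, 0, 0, 0, 0.45],
])

```text
time: 4.3
eef_pos: [0.532, -0.1641, 0.0213]
tcp_rot: [0.498, 0.504, -0.5, 0.498]
contact_force: [-0.5, 0.9, -0.1]
opening: 0.448
```

```bash
python3 - <<'E'
from h import *
go()
w=read_camera("wrist"); pots(w); cv2.imwrite("pics/b.png",w["frame"][:,:,::-1])
E
```

```text
t 4.3 p [ 0.532  -0.1641  0.0213] yaw of jaw axis 0.19 F [-0.5  0.9 -0.1] open 0.45
pot 43609 [307.5 171. ] [ 0.5381 -0.1071  0.08  ]
```

View pics/b.png

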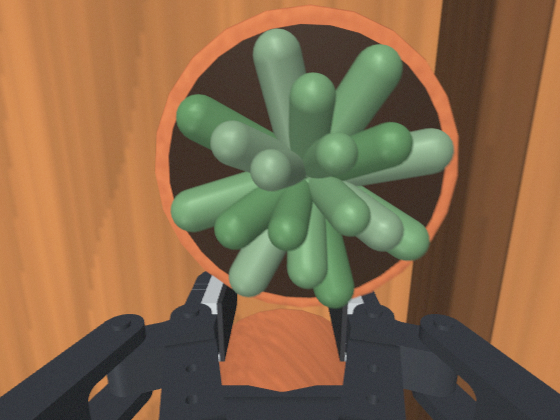

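Request:
drive_tool([
  [0, 0.6, 0, 0, 0.45],
  [0, 0, -1, 0, 0.45],
  [0, 0.2, -1.2, 0, 0.45],
  [0, 0.3, -1.2, 0, 0.45],
  [0, 0.3, -1.2, 0, 0.45],
  [0, 0.3, -1.2, 0, 0.45],
  [0, 0.3, -1.2, 0, 0.45],
  [0, 0.2, -1.2, 0, 0.45],
  [0, 0, -1.0, 0, 0.45],
  [0, 0, 0, 0, 0.45],
])

```text
time: 5.35
eef_pos: [0.5519, -0.0788, 0.0259]
tcp_rot: [-0.493, -0.504, 0.504, -0.5]
contact_force: [-19.0, -18.2, 16.0]
opening: 0.449
```

```bash
python3 - <<'E'
from h import *
go()
w=read_camera("wrist"); pots(w)
# rim ellipse
h=cv2.cvtColor(w["frame"],cv2.COLOR_RGB2HSV); print(h[20,300],h[150,162])
E
```

```text
t 5.3 p [ 0.5519 -0.0788  0.0259] yaw of jaw axis 0.40 F [-19.  -18.2  16. ] open 0.45
pot 38148 [277.3 191.3] [ 0.5513 -0.0269  0.08  ]
pot 65 [227.2 315.1] [ 0.5378 -0.0618  0.08  ]
[30 10 49] [10 97 63]
```

Request:
drive_tool([
  [0, -0.4, 0, 0, 0.45],
  [0, 0, 0, 0, 0.45],
])

```text
time: 5.6
eef_pos: [0.5515, -0.0766, 0.0256]
tcp_rot: [-0.498, -0.501, 0.501, -0.5]
contact_force: [-5.7, -9.2, 6.7]
opening: 0.445
```

```bash
python3 - <<'E'
from h import *
go()
w=read_camera("wrist"); pots(w); cv2.imwrite("pics/c.png",w["frame"][:,:,::-1])
E
```

```text
t 5.6 p [ 0.5515 -0.0766  0.0256] yaw of jaw axis 0.07 F [-5.7 -9.2  6.7] open 0.45
pot 38222 [279.4 189.8] [ 0.5511 -0.0246  0.08  ]
```

View pics/c.png

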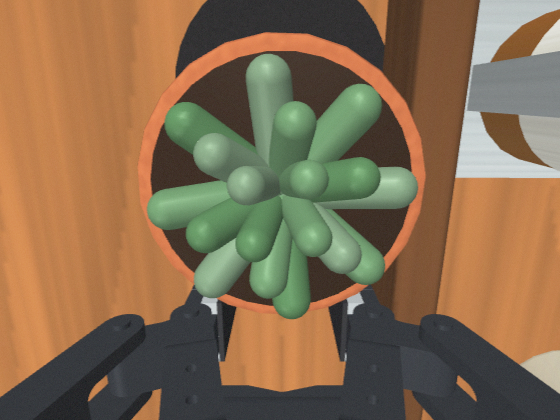

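Pot 1 touches the rail and sits 2.4 cm short of the mat's middle. Pushing it on.

Request:
drive_tool([
  [0, 0, -0.7, 0, 0.45],
  [0, 0, -0.7, 0, 0.45],
  [0, 0, -0.7, 0, 0.45],
  [0, 0, 0, 0, 0.45],
  [0, 0, 0, 0, 0.45],
])

```text
time: 6.15
eef_pos: [0.5516, -0.0548, 0.0255]
tcp_rot: [0.498, 0.501, -0.501, 0.5]
contact_force: [-5.6, -6.7, 6.3]
opening: 0.453
```

```bash
python3 - <<'E'
from h import *
go()
w=read_camera("wrist"); pots(w)
E
```

```text
t 6.2 p [ 0.5516 -0.0548  0.0255] yaw of jaw axis 0.11 F [-5.6 -6.7  6.3] open 0.45
pot 38293 [279.1 189.7] [ 0.5511 -0.0029  0.08  ]
```

Request:
drive_tool([
  [0, 0, 1, 0, 0.45],
  [0, 0, 0.5, 0, 0.45],
  [-4.5, 0, 0, 0, 0.45],
  [-4.5, 0, 0, 0, 0.45],
  [-4.5, 0, 0, 0, 0.2],
  [-4, 0, 0, 0, 0],
  [0, 3.5, -2, 0, 0],
  [0, 3.5, -2, 0, 0],
  [0, 3.5, -2, 0, 0],
  [0, 0, 0, 0, 0],
])

```text
time: 7.2
eef_pos: [0.6605, -0.007, 0.1988]
tcp_rot: [0.5, 0.501, -0.499, 0.5]
contact_force: [0.1, -0.3, -0.0]
opening: 0.0
```

```bash
python3 - <<'E'
from h import *
go((.6645,-.0005,.16),(.6645,-.0005,.144))
pots()
E
```

```text
t 7.2 p [ 0.6605 -0.007   0.1988] yaw of jaw axis 0.13 F [ 0.1 -0.3 -0. ] open 0.00
[ 6.645e-01 -5.000e-04  1.600e-01] -> [ 3.88  0.4  -0.64]
[ 6.645e-01 -5.000e-04  1.440e-01] -> [ 1.6 -0.   0. ]
pot 458 [427.7 202.7] [ 0.5471 -0.3429  0.08  ]
pot 426 [381.6 209.4] [ 0.5329 -0.2305  0.08  ]
```

Request:
drive_tool([
  [0, 0.4, -0.6, 0, 0],
  [3.6, 0, 0, 0, 0],
  [0, 0, 0, 0, 0],
  [0.8, 0, 0, 0, 0],
  [0.6, 0, 0, 0, 0],
  [0.5, 0, 0, 0, 0],
  [0, 0, 0, 0, 0],
  [0, 0, 0, 0, 0],
])

```text
time: 8.05
eef_pos: [0.6622, -0.0042, 0.1469]
tcp_rot: [0.5, 0.5, -0.5, 0.5]
contact_force: [-3.8, 0.2, 4.8]
opening: -0.001
```

Request:
drive_tool([
  [0.4, 0, 0, 0, 0],
  [0.4, 0, 0, 0, 0],
  [0, 0, 0, 0, 0],
  [0, 0, 0, 0, 0],
  [0, 0, 0, 0, 0],
])

```text
time: 8.55
eef_pos: [0.6627, -0.0042, 0.1439]
tcp_rot: [0.5, 0.5, -0.5, 0.501]
contact_force: [-10.7, 0.1, 20.0]
opening: -0.002
```

```bash
python3 - <<'E'
from h import *
pots(read_camera("scene"))
E
```

```text
pot 327 [153.1 153.9] [ 0.5508 -0.3383  0.08  ]
pot 90 [180.6 173.7] [ 0.5543 -0.2353  0.08  ]
pot 428 [252.4 221.6] [ 0.5547 -0.0028  0.08  ]
```

Request:
drive_tool([
  [-1, 0, 0, 0, 0],
  [-2, 0, 0, 0, 0],
  [-3.5, 0, 0, 0, 0.45],
  [0, -3.5, 2.3, 0, 0.45],
  [0, -3.5, 2.3, 0, 0.45],
  [0, -3.8, 2.3, 0, 0.45],
  [0, 0, 0, 0, 0.45],
])

```text
time: 9.3
eef_pos: [0.5501, -0.0741, 0.201]
tcp_rot: [-0.5, -0.5, 0.501, -0.498]
contact_force: [0.6, -0.1, -0.7]
opening: 0.451
```

```bash
python3 - <<'E'
from h import *
go((.5505,-.073,.2),(.5505,-.073,.025))
w=read_camera("wrist");pots(w);pots()
E
```

```text
t 9.3 p [ 0.5501 -0.0741  0.201 ] yaw of jaw axis -0.17 F [ 0.6 -0.1 -0.7] open 0.45
[ 0.5505 -0.073   0.2   ] -> [ 0.1   0.04 -0.11]
[ 0.5505 -0.073   0.025 ] -> [17.5   0.05  0.  ]
pot 5609 [284.4 104.3] [ 0.5518 -0.0052  0.08  ]
pot 2597 [264.8 367.2] [ 0.5351 -0.2206  0.08  ]
pot 105 [126.8 348. ] [ 0.4198 -0.2012  0.08  ]
pot 119 [107.9 365.4] [ 0.4016 -0.2186  0.08  ]
pot 144 [ 81.9 392. ] [ 0.3751 -0.2465  0.08  ]
pot 308 [286.2 202.6] [0.5539 0.0007 0.08  ]
pot 458 [427.7 202.8] [ 0.5469 -0.343   0.08  ]
pot 451 [381.7 209.2] [ 0.5334 -0.2308  0.08  ]
```

Pot 1 was misted: the cap bottomed at 0.144 m and the pot sat within 5 mm of the spot. Now sliding it to the stop.

Request:
drive_tool([
  [4.5, 0, 0, 0, 0.45],
  [4.5, 0, 0, 0, 0.45],
  [4.5, 0, 0, 0, 0.45],
  [4, 0, 0, 0, 0.45],
  [0, 0, -1, 0, 0.45],
  [0, 0, -1.5, 0, 0.45],
  [0, 0, -2, 0, 0.45],
  [0, 0, -2, 0, 0.45],
  [0, 0, -2, 0, 0.45],
  [0, 0, -2, 0, 0.45],
])

```text
time: 10.4
eef_pos: [0.5523, 0.0328, 0.0287]
tcp_rot: [0.497, 0.502, -0.501, 0.5]
contact_force: [-7.1, -5.3, -1.7]
opening: 0.452
```

```bash
python3 - <<'E'
from h import *
go((.5505,.33,.025))
w=read_camera("wrist");pots(w)
E
```

```text
t 10.4 p [0.5523 0.0328 0.0287] yaw of jaw axis 0.22 F [-7.1 -5.3 -1.7] open 0.45
[0.5505 0.33   0.025 ] -> [  0.27  -0.06 -29.73]
pot 38160 [278.6 182.8] [0.5515 0.0859 0.08  ]
```

Request:
drive_tool([
  [0, -0.1, -2.5, 0, 0.45],
  [0, 0, -2.5, 0, 0.45],
  [0, 0, -2.5, 0, 0.45],
  [0, 0, -2.5, 0, 0.45],
  [0, 0, -2.5, 0, 0.45],
  [0, 0, -2.5, 0, 0.45],
  [0, 0, -2.5, 0, 0.45],
  [0, 0, -2.5, 0, 0.45],
  [0, 0, -2.5, 0, 0.45],
  [0, 0, -2.5, 0, 0.45],
])

```text
time: 11.45
eef_pos: [0.5518, 0.2828, 0.0296]
tcp_rot: [-0.498, -0.501, 0.501, -0.501]
contact_force: [-5.6, -6.1, 1.9]
opening: 0.446
```

Request:
drive_tool([
  [0, 0, -1.5, 0, 0.45],
  [0, 0, -1, 0, 0.45],
  [0, 0, -1, 0, 0.45],
  [0, 0, -0.5, 0, 0.45],
  [0, 0, 0, 0, 0.45],
  [0, 0, 0, 0, 0.45],
])

```text
time: 12.05
eef_pos: [0.5519, 0.3236, 0.0296]
tcp_rot: [0.499, 0.501, -0.5, 0.5]
contact_force: [-5.3, -2.8, 0.4]
opening: 0.446
```

```bash
python3 - <<'E'
from h import *
go((.5505,.339,.025))
w=read_camera("wrist");pots(w)
E
```

```text
t 12.1 p [0.5519 0.3236 0.0296] yaw of jaw axis 0.12 F [-5.3 -2.8  0.4] open 0.45
[0.5505 0.339  0.025 ] -> [ 0.46 -0.13 -1.54]
pot 35360 [279.3 185.2] [0.5512 0.3757 0.08  ]
```

Request:
drive_tool([
  [0, 0, -0.8, 0, 0.45],
  [0, 0, -0.6, 0, 0.45],
  [0, 0, -0.4, 0, 0.45],
  [0, 0, -0.2, 0, 0.45],
  [0, 0, 0, 0, 0.45],
])

```text
time: 12.6
eef_pos: [0.5518, 0.3424, 0.0296]
tcp_rot: [-0.498, -0.501, 0.501, -0.501]
contact_force: [-5.7, -6.2, 1.0]
opening: 0.451
```

```bash
python3 - <<'E'
from h import *
go()
w=read_camera("wrist");pots(w);pots(read_camera("scene"))
E
```

```text
t 12.6 p [0.5518 0.3424 0.0296] yaw of jaw axis 0.16 F [-5.7 -6.2  1. ] open 0.45
pot 35342 [279.7 186. ] [0.5513 0.3944 0.08  ]
pot 321 [153.1 153.7] [ 0.5504 -0.3389  0.08  ]
pot 327 [188.1 171.3] [ 0.5372 -0.2263  0.08  ]
pot 640 [405.4 323.4] [0.5546 0.3918 0.08  ]
```

Request:
drive_tool([
  [0, 0, -0.3, 0, 0.45],
  [0, 0, -0.3, 0, 0.45],
  [0, 0, 0, 0, 0.45],
])

```text
time: 13.0
eef_pos: [0.5517, 0.3425, 0.0297]
tcp_rot: [-0.493, -0.499, 0.504, -0.503]
contact_force: [-8.0, -23.2, 7.6]
opening: 0.449
```

Request:
drive_tool([
  [0, 0, 1.6, 0, 0.45],
  [0, -0.2, 1, 0, 0.45],
  [-4.5, 0, 0, 0, 0.45],
  [-4.5, 0, 0, 0, 0.45],
  [-4.5, 0, 0, 0, 0.45],
  [-4, 0, 0, 0, 0.45],
  [0, 0, 4.5, 0, 0.45],
  [0, 0, 4.5, 0, 0.45],
  [0, 0, 4.5, 0, 0.45],
  [0, 0, 4.5, 0, 0.45],
])

```text
time: 14.0
eef_pos: [0.5517, 0.1418, 0.2049]
tcp_rot: [0.501, 0.499, -0.498, 0.501]
contact_force: [-0.4, 0.3, 1.1]
opening: 0.452
```

Request:
drive_tool([
  [0, -0.2, 4.5, 0, 0.45],
  [0, -0.2, 4.5, 0, 0.45],
  [0, -0.2, 4.5, 0, 0.45],
  [0, -0.2, 4.5, 0, 0.45],
  [0, -0.2, 4.5, 0, 0.45],
  [0, 0, 4.5, 0, 0.45],
  [0, 0, 4.5, 0, 0.45],
  [0, 0, 4.5, 0, 0.45],
  [0, 0, 4.5, 0, 0.45],
  [0, 0, 0, 0, 0.45],
])

```text
time: 15.0
eef_pos: [0.5419, -0.2678, 0.2048]
tcp_rot: [0.501, 0.497, -0.501, 0.501]
contact_force: [0.7, 0.3, 0.2]
opening: 0.451
```

```bash
python3 - <<'E'
from h import *
go((.537,-.285,.2),(.537,-.285,.025))
w=read_camera("wrist");pots(w);pots()
E
```

```text
t 15.0 p [ 0.5419 -0.2678  0.2048] yaw of jaw axis -0.28 F [0.7 0.3 0.2] open 0.45
[ 0.537 -0.285  0.2  ] -> [ 0.49 -0.49  1.72]
[ 0.537 -0.285  0.025] -> [17.5  -0.08 -0.07]
pot 4941 [268.5 148. ] [ 0.5333 -0.2296  0.08  ]
pot 3760 [287.5 287. ] [ 0.5469 -0.3411  0.08  ]
pot 63 [226.7 321.7] [ 0.4965 -0.3728  0.08  ]
pot 83 [ 85.3 389.9] [ 0.3687 -0.441   0.08  ]
pot 412 [126.8 206.6] [0.5516 0.3887 0.08  ]
pot 444 [381.8 209.3] [ 0.5332 -0.2309  0.08  ]
```

Request:
drive_tool([
  [0, -0.3, 1.8, 0, 0.45],
  [0, 0, 0, 0, 0.45],
  [4, 0, 0, 0, 0.45],
  [4, 0, 0, 0, 0.45],
  [2.2, 0, 0, 0, 0.45],
  [0, 0, 0, 0, 0.45],
  [0, 0, 0, 0, 0.45],
])

```text
time: 15.8
eef_pos: [0.5384, -0.2803, 0.1009]
tcp_rot: [0.5, 0.5, -0.5, 0.5]
contact_force: [0.6, -0.2, 0.6]
opening: 0.448
```

Needs to go 5 mm further back in y before the descent.

Request:
drive_tool([
  [0, -0.1, 0.5, 0, 0.45],
  [0, 0, 0, 0, 0.45],
  [2.5, 0, 0, 0, 0.45],
  [2.5, 0, 0, 0, 0.45],
  [2.5, 0, 0, 0, 0.45],
  [0, 0, 0, 0, 0.45],
])

```text
time: 16.4
eef_pos: [0.5351, -0.2846, 0.0227]
tcp_rot: [0.5, 0.502, -0.5, 0.498]
contact_force: [-1.5, 1.1, -0.9]
opening: 0.452
```

```bash
python3 - <<'E'
from h import *
go()
w=read_camera("wrist");pots(w)
E
```

```text
t 16.4 p [ 0.5351 -0.2846  0.0227] yaw of jaw axis -0.02 F [-1.5  1.1 -0.9] open 0.45
pot 41204 [273.  173.3] [ 0.5333 -0.2283  0.08  ]
```

Request:
drive_tool([
  [0, 0, -1, 0, 0.45],
  [0, 0.2, -2, 0, 0.45],
  [0, 0.3, -2, 0, 0.45],
  [0, 0.3, -2, 0, 0.45],
  [0, 0.3, -2, 0, 0.45],
  [0, 0.3, -2, 0, 0.45],
  [0, 0.2, -2, 0, 0.45],
  [0, 0, -2, 0, 0.45],
  [0, 0, -2, 0, 0.45],
  [0, 0, -2, 0, 0.45],
])

```text
time: 17.45
eef_pos: [0.5516, -0.0968, 0.0273]
tcp_rot: [0.497, 0.5, -0.501, 0.501]
contact_force: [-6.4, -9.3, 3.5]
opening: 0.452
```

```bash
python3 - <<'E'
from h import *
go((.5515,-.053,.025))
w=read_camera("wrist");pots(w)
E
```

```text
t 17.4 p [ 0.5516 -0.0968  0.0273] yaw of jaw axis 0.19 F [-6.4 -9.3  3.5] open 0.45
[ 0.5515 -0.053   0.025 ] -> [ 0.21  0.   -4.38]
pot 36582 [281.8 187.4] [ 0.5517 -0.0444  0.08  ]
```

Request:
drive_tool([
  [0, 0, -1.3, 0, 0.45],
  [0, 0, -1.3, 0, 0.45],
  [0, 0, -1, 0, 0.45],
  [0, 0, -0.5, 0, 0.45],
  [0, 0, 0, 0, 0.45],
  [0, 0, 0, 0, 0.45],
])

```text
time: 18.1
eef_pos: [0.5516, -0.0552, 0.0268]
tcp_rot: [0.498, 0.501, -0.501, 0.5]
contact_force: [-6.7, -5.3, 5.2]
opening: 0.449
```

```bash
python3 - <<'E'
from h import *
go()
w=read_camera("wrist");pots(w)
E
```

```text
t 18.1 p [ 0.5516 -0.0552  0.0268] yaw of jaw axis 0.15 F [-6.7 -5.3  5.2] open 0.45
pot 36936 [281.6 187.5] [ 0.5516 -0.0029  0.08  ]
```

Pot 2 is on the spot. Retreat, then go over the cap.

Request:
drive_tool([
  [0, 0, 1, 0, 0.45],
  [0, 0, 0.5, 0, 0.45],
  [-4.5, 0, 0, 0, 0.45],
  [-4.5, 0, 0, 0, 0.45],
  [-4.5, 0, 0, 0, 0.2],
  [-4, 0, 0, 0, 0],
  [0, 3.7, -2.3, 0, 0],
  [0, 3.7, -2.3, 0, 0],
  [0, 3.7, -2.3, 0, 0],
  [0, 0, 0, 0, 0],
])

```text
time: 19.15
eef_pos: [0.6671, 0.002, 0.2001]
tcp_rot: [0.5, 0.5, -0.498, 0.501]
contact_force: [0.1, 0.4, 0.9]
opening: -0.002
```

Request:
drive_tool([
  [3.6, 0, 0, 0, 0],
  [0, 0, 0, 0, 0],
])

```text
time: 19.35
eef_pos: [0.6608, -0.0001, 0.1592]
tcp_rot: [0.498, 0.503, -0.502, 0.497]
contact_force: [-0.7, 0.1, -0.7]
opening: -0.002
```

```bash
python3 - <<'E'
from h import *
go((.6645,-.0005,.142));pots(read_camera("scene"))
E
```

```text
t 19.4 p [ 6.608e-01 -1.000e-04  1.592e-01] yaw of jaw axis 0.01 F [-0.7  0.1 -0.7] open -0.00
[ 6.645e-01 -5.000e-04  1.420e-01] -> [1.72 0.39 0.04]
pot 331 [153.3 153.9] [ 0.5505 -0.3381  0.08  ]
pot 415 [252.3 222.1] [ 0.5557 -0.002   0.08  ]
pot 598 [405.6 323.4] [0.5544 0.3922 0.08  ]
```

Request:
drive_tool([
  [0.8, 0.1, 0, 0, 0],
  [0.8, 0, 0, 0, 0],
  [0.8, 0, 0, 0, 0],
  [0.3, 0, 0, 0, 0],
  [0, 0, 0, 0, 0],
  [0, 0, 0, 0, 0],
  [0, 0, 0, 0, 0],
])

```text
time: 20.1
eef_pos: [0.6663, -0.0014, 0.144]
tcp_rot: [0.501, 0.499, -0.499, 0.501]
contact_force: [-8.4, 0.7, 18.0]
opening: 0.002
```

Bottomed again. Release and return behind pot 2.

Request:
drive_tool([
  [-1.3, 0, 0, 0, 0],
  [-2, 0, 0, 0, 0],
  [-3.5, 0, 0, 0, 0.45],
  [0, -3.7, 2.4, 0, 0.45],
  [0, -3.7, 2.4, 0, 0.45],
  [0, -3.8, 2.6, 0, 0.45],
  [0, 0, 0, 0, 0.45],
])

```text
time: 20.8
eef_pos: [0.5487, -0.0765, 0.204]
tcp_rot: [-0.5, -0.5, 0.502, -0.498]
contact_force: [-0.1, 0.5, 0.5]
opening: 0.452
```

```bash
python3 - <<'E'
from h import *
go((.5505,-.073,.2),(.5505,-.073,.025))
w=read_camera("wrist");pots(w);pots()
E
```

```text
t 20.8 p [ 0.5487 -0.0765  0.204 ] yaw of jaw axis -0.20 F [-0.1  0.5  0.5] open 0.45
[ 0.5505 -0.073   0.2   ] -> [ 0.4   0.18 -0.35]
[ 0.5505 -0.073   0.025 ] -> [17.5   0.07  0.  ]
pot 5505 [286.3 101.4] [ 0.5518 -0.0057  0.08  ]
pot 61 [139.2 337. ] [ 0.4285 -0.1951  0.08  ]
pot 94 [122.6 351.3] [ 0.4128 -0.2092  0.08  ]
pot 220 [100.4 370.2] [ 0.3912 -0.2285  0.08  ]
pot 483 [ 69.3 405.2] [ 0.3578 -0.2661  0.08  ]
pot 65 [130.1 411.7] [ 0.4114 -0.2734  0.08  ]
pot 337 [287.  202.6] [ 0.5539 -0.0013  0.08  ]
pot 453 [427.8 202.8] [ 0.5468 -0.3431  0.08  ]
pot 411 [126.8 206.6] [0.5516 0.3886 0.08  ]
```

Request:
drive_tool([
  [4.5, 0.1, 0, 0, 0.45],
  [4.5, 0, 0, 0, 0.45],
  [4.5, 0, 0, 0, 0.45],
  [4.2, 0, 0, 0, 0.45],
  [0, 0, -1.3, 0, 0.45],
  [0, 0, -1.5, 0, 0.45],
  [0, 0, -2, 0, 0.45],
  [0, 0, -2, 0, 0.45],
  [0, 0, -2, 0, 0.45],
  [0, 0, -2, 0, 0.45],
])

```text
time: 21.9
eef_pos: [0.5523, 0.0338, 0.0297]
tcp_rot: [0.497, 0.502, -0.501, 0.5]
contact_force: [-8.3, -5.3, -1.1]
opening: 0.449
```

Request:
drive_tool([
  [0, 0, -2, 0, 0.45],
  [0, 0, -2, 0, 0.45],
  [0, 0, -2, 0, 0.45],
  [0, 0, -2, 0, 0.45],
  [0, 0, -2, 0, 0.45],
  [0, 0, -2, 0, 0.45],
  [0, 0, -2, 0, 0.45],
  [0, 0, -2, 0, 0.45],
  [0, 0, -2, 0, 0.45],
  [0, 0, 0, 0, 0.45],
])

```text
time: 22.9
eef_pos: [0.555, 0.2167, 0.0312]
tcp_rot: [0.501, 0.5, -0.498, 0.502]
contact_force: [0.3, -1.0, -0.2]
opening: 0.45
```

```bash
python3 - <<'E'
from h import *
go((.5505,.258,.025))
w=read_camera("wrist");pots(w)
E
```

```text
t 22.9 p [0.555  0.2167 0.0312] yaw of jaw axis 0.21 F [ 0.3 -1.  -0.2] open 0.45
[0.5505 0.258  0.025 ] -> [ 0.62 -0.44 -4.13]
pot 35022 [269.4 168.7] [0.5515 0.2726 0.08  ]
```

Request:
drive_tool([
  [0, -0.3, -1, 0, 0.45],
  [0, 0, -1, 0, 0.45],
  [0, 0, -1, 0, 0.45],
  [0, 0, -0.6, 0, 0.45],
  [0, 0, -0.4, 0, 0.45],
  [0, 0, -0.2, 0, 0.45],
  [0, 0, 0, 0, 0.45],
])

```text
time: 23.65
eef_pos: [0.5516, 0.2535, 0.0305]
tcp_rot: [0.499, 0.499, -0.501, 0.501]
contact_force: [-4.7, -8.4, 8.3]
opening: 0.452
```

```bash
python3 - <<'E'
from h import *
go((.5505,.258,.025))
w=read_camera("wrist");pots(w);pots(read_camera("scene"))
cv2.imwrite("pics/d.png",w["frame"][:,:,::-1])
E
```

```text
t 23.6 p [0.5516 0.2535 0.0305] yaw of jaw axis 0.05 F [-4.7 -8.4  8.3] open 0.45
[0.5505 0.258  0.025 ] -> [ 0.55 -0.11 -0.45]
pot 34528 [282.4 185.1] [0.5518 0.3057 0.08  ]
pot 320 [153.1 153.7] [ 0.5503 -0.3389  0.08  ]
pot 569 [367.3 298.2] [0.555  0.3043 0.08  ]
pot 619 [405.3 323.3] [0.5544 0.3916 0.08  ]
```

View pics/d.png

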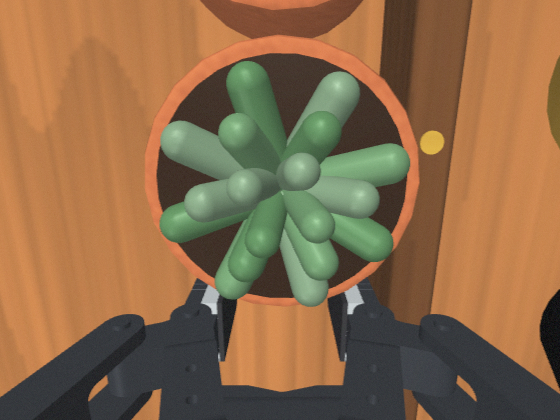

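Pot 2 (centre 282,170) is a few millimetres from pot 1, visible at the top of the picture. One last push closes the gap.

Request:
drive_tool([
  [0, 0, -0.4, 0, 0.45],
  [0, 0, -0.3, 0, 0.45],
  [0, 0, 0, 0, 0.45],
  [0, 0, 0, 0, 0.45],
])

```text
time: 24.15
eef_pos: [0.5516, 0.2585, 0.0305]
tcp_rot: [-0.497, -0.499, 0.502, -0.502]
contact_force: [-5.6, -15.0, 10.1]
opening: 0.453
```

Request:
drive_tool([
  [0, -0.2, 1, 0, 0.45],
  [0, -0.2, 1.5, 0, 0.45],
  [-4.5, 0, 0, 0, 0.45],
  [-4.5, 0, 0, 0, 0.45],
  [-4.5, 0, 0, 0, 0.45],
  [-4, 0, 0, 0, 0.45],
  [0, 0, 4.5, 0, 0.45],
  [0, 0, 4.5, 0, 0.45],
  [0, 0, 4.5, 0, 0.45],
  [0, 0, 4.5, 0, 0.45],
])

```text
time: 25.15
eef_pos: [0.5466, 0.0556, 0.2036]
tcp_rot: [0.5, 0.5, -0.499, 0.5]
contact_force: [-0.6, -0.2, 0.5]
opening: 0.45
```

Request:
drive_tool([
  [0, 0, 4.5, 0, 0.45],
  [0, 0, 4.5, 0, 0.45],
  [0, 0, 4.5, 0, 0.45],
  [0, 0, 4.5, 0, 0.45],
  [0, 0, 4.5, 0, 0.45],
  [0, 0, 4.5, 0, 0.45],
  [0, 0, 4.5, 0, 0.45],
  [0, 0, 4.5, 0, 0.45],
  [0, 0, 4.5, 0, 0.45],
  [0, 0, 0, 0, 0.45],
])

```text
time: 26.15
eef_pos: [0.5459, -0.3533, 0.2032]
tcp_rot: [-0.501, -0.498, 0.502, -0.499]
contact_force: [-0.5, 0.3, -0.6]
opening: 0.448
```

```bash
python3 - <<'E'
from h import *
w=read_camera("wrist");pots(w);pots()
go((.546,-.41,.2),(.546,-.41,.025))
E
```

```text
pot 4682 [283.1 186.2] [ 0.5472 -0.3427  0.08  ]
pot 75 [138.  340.3] [ 0.4252 -0.4743  0.08  ]
pot 396 [ 94.9 378.5] [ 0.3833 -0.5128  0.08  ]
pot 125 [ 61.7 410.8] [ 0.3483 -0.5476  0.08  ]
pot 68 [ 78.3 411.1] [ 0.3631 -0.548   0.08  ]
pot 470 [427.9 202.8] [ 0.5469 -0.3433  0.08  ]
pot 416 [127.  206.6] [0.5516 0.3882 0.08  ]
pot 409 [161.3 206. ] [0.5516 0.3047 0.08  ]
t 26.2 p [ 0.5463 -0.3487  0.2028] yaw of jaw axis -0.14 F [-0.1  0.3 -0.2] open 0.45
[ 0.546 -0.41   0.2  ] -> [ 0.28 -0.02  6.13]
[ 0.546 -0.41   0.025] -> [17.5  -0.    0.02]
```

Request:
drive_tool([
  [0, 0, 3.2, 0, 0.45],
  [0, 0, 3, 0, 0.45],
  [4.5, 0, 0, 0, 0.45],
  [4.5, 0, 0, 0, 0.45],
  [4.5, 0, 0, 0, 0.45],
  [4.1, 0, 0, 0, 0.45],
  [0, 0, 0, 0, 0.45],
  [0, 0, 0, 0, 0.45],
])

```text
time: 27.05
eef_pos: [0.5471, -0.4084, 0.0274]
tcp_rot: [0.5, 0.501, -0.5, 0.5]
contact_force: [0.1, 0.2, 0.2]
opening: 0.452
```

Request:
drive_tool([
  [0, 0, -1, 0, 0.45],
  [0, 0, -1.5, 0, 0.45],
  [0, 0.1, -2, 0, 0.45],
  [0, 0.1, -2, 0, 0.45],
  [0, 0.1, -2, 0, 0.45],
  [0, 0.1, -2, 0, 0.45],
  [0, 0.1, -2, 0, 0.45],
  [0, 0, -2, 0, 0.45],
  [0, 0, -2, 0, 0.45],
  [0, 0, 0, 0, 0.45],
])

```text
time: 28.05
eef_pos: [0.5511, -0.2412, 0.027]
tcp_rot: [0.5, 0.501, -0.499, 0.499]
contact_force: [0.2, 0.2, 0.2]
opening: 0.449
```

```bash
python3 - <<'E'
from h import *
go((.5515,-.055,.026))
w=read_camera("wrist");pots(w)
E
```

```text
t 28.1 p [ 0.5511 -0.2412  0.027 ] yaw of jaw axis 0.09 F [0.2 0.2 0.2] open 0.45
[ 0.5515 -0.055   0.026 ] -> [  0.15   0.07 -18.62]
pot 37161 [280.9 186.6] [ 0.5509 -0.189   0.08  ]
```

Request:
drive_tool([
  [0, 0, -2, 0, 0.45],
  [0, 0.1, -2, 0, 0.45],
  [0, 0, -2, 0, 0.45],
  [0, 0, -2, 0, 0.45],
  [0, 0, -2, 0, 0.45],
  [0, 0, -2, 0, 0.45],
  [0, 0, -2, 0, 0.45],
  [0, 0, -2, 0, 0.45],
  [0, 0, -1, 0, 0.45],
  [0, 0, 0, 0, 0.45],
])

```text
time: 29.1
eef_pos: [0.5518, -0.0728, 0.0262]
tcp_rot: [0.5, 0.501, -0.5, 0.499]
contact_force: [0.1, 0.3, -0.8]
opening: 0.456
```

```bash
python3 - <<'E'
from h import *
go((.5515,-.053,.026))
w=read_camera("wrist");pots(w)
E
```

```text
t 29.1 p [ 0.5518 -0.0728  0.0262] yaw of jaw axis 0.06 F [ 0.1  0.3 -0.8] open 0.46
[ 0.5515 -0.053   0.026 ] -> [ 0.02 -0.03 -1.98]
pot 38074 [278.7 184. ] [ 0.5511 -0.0198  0.08  ]
```

Request:
drive_tool([
  [0, 0.1, -0.8, 0, 0.45],
  [0, 0, -0.8, 0, 0.45],
  [0, 0, -0.3, 0, 0.45],
  [0, 0, 0, 0, 0.45],
  [0, 0, 0, 0, 0.45],
])

```text
time: 29.65
eef_pos: [0.5515, -0.0571, 0.0264]
tcp_rot: [-0.498, -0.502, 0.502, -0.499]
contact_force: [-6.8, -5.0, 3.6]
opening: 0.452
```

```bash
python3 - <<'E'
from h import *
go()
w=read_camera("wrist");pots(w)
E
```

```text
t 29.6 p [ 0.5515 -0.0571  0.0264] yaw of jaw axis 0.04 F [-6.8 -5.   3.6] open 0.45
pot 37650 [279.1 188.8] [ 0.5512 -0.0051  0.08  ]
```

Request:
drive_tool([
  [0, 0, 1, 0, 0.45],
  [0, 0, 0.5, 0, 0.45],
  [-4.5, 0, 0, 0, 0.45],
  [-4.5, 0, 0, 0, 0.45],
  [-4.5, 0, 0, 0, 0.2],
  [-4, 0, 0, 0, 0],
  [0, 3.7, -2.3, 0, 0],
  [0, 3.7, -2.3, 0, 0],
  [0, 3.7, -2.3, 0, 0],
  [0, 0, 0, 0, 0],
])

```text
time: 30.7
eef_pos: [0.6681, 0.0004, 0.2014]
tcp_rot: [0.5, 0.501, -0.499, 0.501]
contact_force: [-0.8, 0.0, -0.4]
opening: -0.0
```

Request:
drive_tool([
  [3.6, 0, 0, 0, 0],
  [0, 0, 0, 0, 0],
])

```text
time: 30.9
eef_pos: [0.6618, -0.0017, 0.1606]
tcp_rot: [0.498, 0.503, -0.502, 0.497]
contact_force: [-0.3, 0.0, -1.9]
opening: -0.0
```

```bash
python3 - <<'E'
from h import *
go((.6645,-.0005,.142));pots(read_camera("scene"))
E
```

```text
t 30.9 p [ 0.6618 -0.0017  0.1606] yaw of jaw axis -0.02 F [-0.3  0.  -1.9] open -0.00
[ 6.645e-01 -5.000e-04  1.420e-01] -> [ 1.86  0.29 -0.11]
pot 430 [251.7 221.2] [ 0.5548 -0.0047  0.08  ]
pot 534 [370.1 299.8] [0.5543 0.3106 0.08  ]
pot 620 [405.5 323.4] [0.5545 0.392  0.08  ]
```

Request:
drive_tool([
  [0.8, 0, 0, 0, 0],
  [0.8, 0, 0, 0, 0],
  [0.8, 0, 0, 0, 0],
  [0.4, 0, 0, 0, 0],
  [0, 0, 0, 0, 0],
  [0, 0, 0, 0, 0],
  [0, 0, 0, 0, 0],
])

```text
time: 31.65
eef_pos: [0.6661, -0.0024, 0.144]
tcp_rot: [0.5, 0.499, -0.5, 0.501]
contact_force: [-6.6, -0.6, 15.2]
opening: 0.001
```

Request:
drive_tool([
  [-1.3, 0, 0, 0, 0],
  [-2, 0, 0, 0, 0],
  [-3.5, 0, 0, 0, 0.45],
  [0, -3.7, 2.4, 0, 0.45],
  [0, -3.7, 2.4, 0, 0.45],
  [0, -3.8, 2.4, 0, 0.45],
  [0, 0, 0, 0, 0.45],
])

```text
time: 32.35
eef_pos: [0.5487, -0.0752, 0.2049]
tcp_rot: [-0.5, -0.5, 0.502, -0.498]
contact_force: [0.1, 0.3, 0.2]
opening: 0.453
```

```bash
python3 - <<'E'
from h import *
go((.5505,-.073,.2),(.5505,-.073,.025))
w=read_camera("wrist");pots(w);pots()
E
```

```text
t 32.4 p [ 0.5487 -0.0752  0.2049] yaw of jaw axis -0.19 F [0.1 0.3 0.2] open 0.45
[ 0.5505 -0.073   0.2   ] -> [ 0.49  0.18 -0.22]
[ 0.5505 -0.073   0.025 ] -> [1.75e+01 7.00e-02 1.00e-02]
pot 5428 [286.4 105.8] [ 0.5518 -0.0074  0.08  ]
pot 316 [119.8 353.8] [ 0.4096 -0.2113  0.08  ]
pot 362 [ 82.  385.2] [ 0.372 -0.244  0.08 ]
pot 315 [286.9 202.6] [ 0.5538 -0.0011  0.08  ]
pot 418 [126.9 206.5] [0.5518 0.3883 0.08  ]
pot 419 [161.3 206. ] [0.5516 0.3048 0.08  ]
```

Request:
drive_tool([
  [4.5, 0.1, 0, 0, 0.45],
  [4.5, 0, 0, 0, 0.45],
  [4.5, 0, 0, 0, 0.45],
  [4.2, 0, 0, 0, 0.45],
  [0, 0, -1.3, 0, 0.45],
  [0, 0, -1.5, 0, 0.45],
  [0, 0, -2, 0, 0.45],
  [0, 0, -2, 0, 0.45],
  [0, 0, -2, 0, 0.45],
  [0, 0, -2, 0, 0.45],
])

```text
time: 33.45
eef_pos: [0.5524, 0.0349, 0.0309]
tcp_rot: [0.497, 0.502, -0.501, 0.5]
contact_force: [-7.9, -5.5, -0.7]
opening: 0.451
```

Request:
drive_tool([
  [0, 0, -2, 0, 0.45],
  [0, 0, -2, 0, 0.45],
  [0, 0, -2, 0, 0.45],
  [0, 0, -2, 0, 0.45],
  [0, 0, -2, 0, 0.45],
  [0, 0, -1.5, 0, 0.45],
  [0, 0, -0.8, 0, 0.45],
  [0, 0, 0, 0, 0.45],
])

```text
time: 34.25
eef_pos: [0.5536, 0.1593, 0.0314]
tcp_rot: [0.499, 0.501, -0.499, 0.501]
contact_force: [-3.4, -3.4, -1.5]
opening: 0.448
```

```bash
python3 - <<'E'
from h import *
go((.5505,.174,.025))
w=read_camera("wrist");pots(w)
E
```

```text
t 34.2 p [0.5536 0.1593 0.0314] yaw of jaw axis 0.22 F [-3.4 -3.4 -1.5] open 0.45
[0.5505 0.174  0.025 ] -> [ 0.64 -0.3  -1.47]
pot 37331 [274.7 174.5] [0.5516 0.2139 0.08  ]
```

Request:
drive_tool([
  [0, -0.2, -0.5, 0, 0.45],
  [0, 0, -0.5, 0, 0.45],
  [0, 0, -0.4, 0, 0.45],
  [0, 0, -0.3, 0, 0.45],
  [0, 0, -0.3, 0, 0.45],
  [0, 0, 0, 0, 0.45],
  [0, 0, 0, 0, 0.45],
])

```text
time: 35.0
eef_pos: [0.5517, 0.1745, 0.0283]
tcp_rot: [-0.498, -0.499, 0.501, -0.501]
contact_force: [-1.2, -10.7, -3.2]
opening: 0.452
```

```bash
python3 - <<'E'
from h import *
go((.5505,.174,.025))
pots(read_camera("wrist"));pots(read_camera("scene"))
E
```

```text
t 35.0 p [0.5517 0.1745 0.0283] yaw of jaw axis 0.09 F [ -1.2 -10.7  -3.2] open 0.45
[0.5505 0.174  0.025 ] -> [ 0.33 -0.12  0.05]
pot 37789 [280.4 187.7] [0.5514 0.2266 0.08  ]
pot 543 [335.6 276.6] [0.5541 0.2257 0.08  ]
pot 576 [369.6 299.4] [0.5543 0.3093 0.08  ]
pot 611 [405.6 323.4] [0.5543 0.3921 0.08  ]
```

Request:
drive_tool([
  [0, 0, 1.5, 0, 0.45],
  [0, 0, 1, 0, 0.45],
  [-4.5, 0, 0, 0, 0.6],
  [-4.5, 0, 0, 0, 0.8],
  [-4.5, 0, 0, 0, 1],
  [-3, 0, 0, 0, 1],
  [0, 0, 0, 0, 1],
])

```text
time: 35.8
eef_pos: [0.5564, 0.1526, 0.2022]
tcp_rot: [0.505, 0.497, -0.496, 0.503]
contact_force: [0.2, 0.3, 0.4]
opening: 1.0
```

```bash
cat >> h.py <<'E'
def block(c,roi=None,z=.075):
    h=cv2.cvtColor(c["frame"],cv2.COLOR_RGB2HSV); m=cv2.inRange(h,(17,60,140),(30,200,255))
    if roi is not None:
        k=np.zeros_like(m); k[roi[1]:roi[3],roi[0]:roi[2]]=1; m=m*k
    m=cv2.morphologyEx(m,cv2.MORPH_CLOSE,np.ones((5,5)))
    bl=max(blobs(m,100),key=lambda b:b[1][4]); cn=cv2.findContours(bl[3].astype(np.uint8),cv2.RETR_EXTERNAL,cv2.CHAIN_APPROX_NONE)[0][0]
    r=cv2.minAreaRect(cn); b=cast(c,cv2.boxPoints(r),z)[:,:2]; e=[b[1]-b[0],b[2]-b[1]]; l=max(e,key=np.linalg.norm)
    print("block c",b.mean(0).round(4),"long yaw %.1f"%(np.degrees(np.arctan2(l[1],l[0]))%180),"sizes",np.linalg.norm(e,axis=1).round(4),"px",r)
E
python3 - <<'E'
from h import *
go((.35,.32,.22)); c=pots(); block(c,(60,240,300,330))
cv2.imwrite("pics/e.png",c["frame"][:,:,::-1])
E
```

```text
t 35.8 p [0.5564 0.1526 0.2022] yaw of jaw axis -0.04 F [0.2 0.3 0.4] open 1.00
[0.35 0.32 0.22] -> [ -2.04 -20.62 -16.73]
pot 433 [127.  206.6] [0.5516 0.3881 0.08  ]
pot 97 [153.4 207.3] [0.5486 0.3239 0.08  ]
pot 196 [194.2 210.7] [0.5385 0.2245 0.08  ]
block c [0.3404 0.3598] long yaw 99.4 sizes [0.1409 0.0643] px ((138.48739624023438, 294.1319580078125), (26.94921112060547, 58.74199676513672), 79.50852966308594)
```

View pics/e.png

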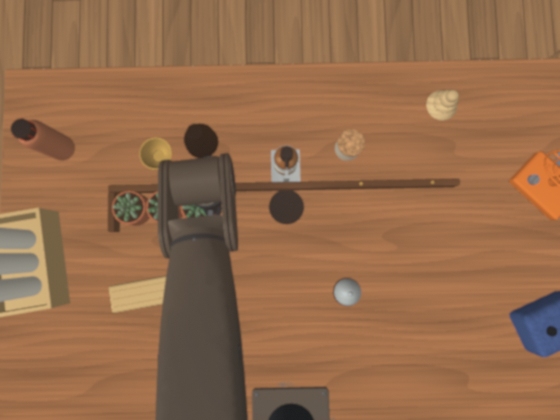

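Request:
drive_tool([
  [0, -3.55, -3.05, 0, 1],
  [0, -3.55, -3.05, 0, 1],
  [0, -3.55, -3.05, 0, 1],
  [0, -3.55, -3.05, 0, 1],
  [0, -3.55, -3.05, 0, 1],
  [0, -3.5, -3.05, 0, 1],
  [0, 0, 0, -4.7, 1],
  [0, 0, 0, -4.7, 1],
  [0, 0, 0, 0, 1],
])

```text
time: 36.75
eef_pos: [0.3386, 0.3352, 0.193]
tcp_rot: [0.457, 0.54, -0.458, 0.539]
contact_force: [1.2, 0.0, 0.0]
opening: 1.002
```

```bash
python3 - <<'E'
from h import *
go((.344,.336,.2)); w=read_camera("wrist"); block(w); block(read_camera("scene"),(340,200,490,290))
cv2.imwrite("pics/f.png",w["frame"][:,:,::-1])
E
```

```text
t 36.8 p [0.3386 0.3352 0.193 ] yaw of jaw axis 9.44 F [1.2 0.  0. ] open 1.00
[0.344 0.336 0.2  ] -> [-0.7   0.54  0.01]
block c [0.3463 0.3237] long yaw 101.9 sizes [0.061  0.2154] px ((289.5, 203.0), (280.0, 93.0), 90.0)
block c [0.3467 0.3239] long yaw 94.6 sizes [0.0781 0.2224] px ((425.53997802734375, 238.77536010742188), (102.03965759277344, 26.87343978881836), 26.029592514038086)
```

View pics/f.png

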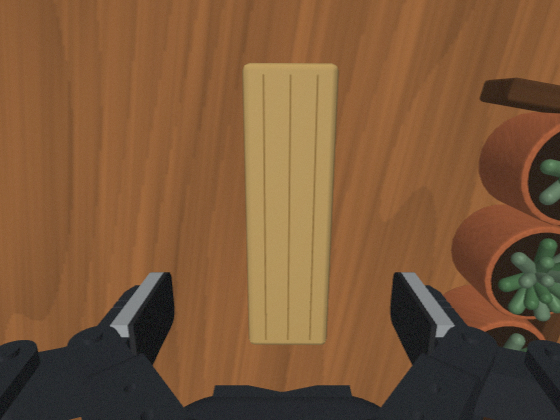

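The block (244–336 × 65–343 px) is aligned with the jaws. Descending to grip it slightly left of its middle.

Request:
drive_tool([
  [0, 0.4, -0.3, 0, 1],
  [3.5, 0, 0, 0, 1],
  [3.5, 0, 0, 0, 1],
  [3, 0, 0, 0, 1],
  [0, 0, 0, 0, 1],
  [0, 0, 0, 0, 1],
])

```text
time: 37.45
eef_pos: [0.3433, 0.3387, 0.0944]
tcp_rot: [0.457, 0.539, -0.458, 0.539]
contact_force: [-0.3, 0.1, -0.0]
opening: 1.0
```

```bash
python3 - <<'E'
from h import *
go((.344,.3385,.03)); w=read_camera("wrist"); block(w)
E
```

```text
t 37.5 p [0.3433 0.3387 0.0944] yaw of jaw axis 9.33 F [-0.3  0.1 -0. ] open 1.00
[0.344  0.3385 0.03  ] -> [6.44 0.07 0.03]
block c [0.3419 0.3467] long yaw 102.7 sizes [0.0608 0.1691] px ((281.5, 219.0), (342.0, 151.0), 90.0)
```

Request:
drive_tool([
  [3, 0, 0, 0, 1],
  [3.2, 0, 0, 0, 1],
  [0, 0, 0, 0, 1],
  [0, 0, 0, 0, 0],
  [0, 0, 0, 0, 0],
  [0, 0, 0, 0, 0],
  [0, 0, 0, 0, 0],
  [0, 0, 0, 0, 0],
], force=70)

```text
time: 38.3
eef_pos: [0.3448, 0.3401, 0.0351]
tcp_rot: [0.459, 0.539, -0.456, 0.54]
contact_force: [-0.4, 0.1, 8.2]
opening: 0.75
```

Request:
drive_tool([
  [-1, 0, 0, 0, 0],
  [-1, 0, 0, 0, 0],
  [0, 0, 0, 0, 0],
])

```text
time: 38.6
eef_pos: [0.3437, 0.3393, 0.0538]
tcp_rot: [0.458, 0.539, -0.456, 0.54]
contact_force: [-0.4, 1.1, -4.1]
opening: 0.753
```

Request:
drive_tool([
  [0, 0, 0, -8.06, 0],
  [0, 0, 0, -8.06, 0],
  [0, 0, 0, -8.06, 0],
  [0, 0, 0, -8.06, 0],
  [0, 0, 0, -8.06, 0],
  [0, 0, 0, -8.06, 0],
  [0, 0, 0, -8.06, 0],
  [0, 0, 0, -8.06, 0],
  [0, 0, 0, -8.06, 0],
  [0, 0, 0, -8.06, 0],
])

```text
time: 39.6
eef_pos: [0.3423, 0.3383, 0.0517]
tcp_rot: [-0.002, 0.708, 0.002, 0.707]
contact_force: [-0.3, 0.6, -4.6]
opening: 0.752
```

Request:
drive_tool([
  [0, 0, 0, 0, 0],
  [0, 0, 0, 0, 0],
])

```text
time: 39.8
eef_pos: [0.3426, 0.3385, 0.052]
tcp_rot: [0.001, 0.707, -0.001, 0.707]
contact_force: [-0.1, 0.7, -3.9]
opening: 0.754
```

```bash
python3 - <<'E'
from h import *
go((.40,.15,.05),(.463,.15,.05)); s,M=axes(); print(M.round(3)); pots(read_camera("scene"))
w=read_camera("wrist"); cv2.imwrite("pics/g.png",w["frame"][:,:,::-1]); block(w)
E
```

```text
t 39.8 p [0.3426 0.3385 0.052 ] yaw of jaw axis 89.83 F [-0.1  0.7 -3.9] open 0.75
[0.4  0.15 0.05] -> [  0.2  -18.83   5.8 ]
[0.463 0.15  0.05 ] -> [-0.    0.02  6.3 ]
[[-0.001  0.003  1.   ]
 [-0.001  1.    -0.003]
 [-1.    -0.001 -0.001]]
pot 510 [334.8 276.3] [0.5543 0.2241 0.08  ]
pot 554 [369.3 299.3] [0.5545 0.3087 0.08  ]
pot 626 [405.4 323.3] [0.5543 0.3917 0.08  ]
block c [0.3164 0.3407] long yaw 5.3 sizes [0.0683 0.1347] px ((287.5, 211.5), (371.0, 233.0), 90.0)
```

View pics/g.png

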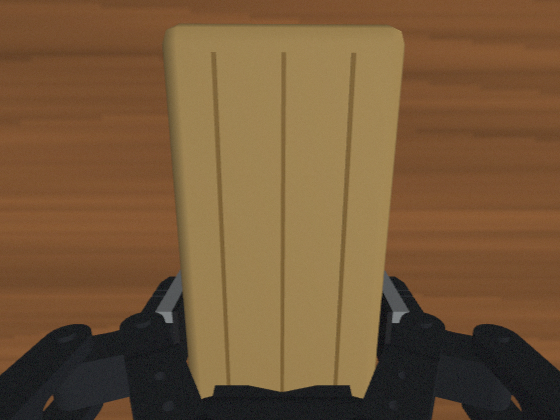

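The block is held square in the jaws (175–400 px across). I'll turn it partly back so its rail end clears pot 3 on the way.

Request:
drive_tool([
  [0, 0, 0, 8.5, 0],
  [0, 0, 0, 8.5, 0],
  [0, 0, 0, 8.5, 0],
  [0, 0, 0, 8.5, 0],
  [0, 0, 0, 0, 0],
])

```text
time: 40.4
eef_pos: [0.3429, 0.3387, 0.0522]
tcp_rot: [0.207, 0.676, -0.207, 0.676]
contact_force: [-0.1, 0.3, -4.8]
opening: 0.75
```

```bash
python3 - <<'E'
from h import *
go((.42,.13,.052)); w=read_camera("wrist"); block(w,z=.093)
E
```

```text
t 40.4 p [0.3429 0.3387 0.0522] yaw of jaw axis 55.93 F [-0.1  0.3 -4.8] open 0.75
[0.42  0.13  0.052] -> [  0.02 -12.97  18.08]
block c [0.3157 0.3584] long yaw 151.4 sizes [0.0588 0.1148] px ((285.0, 211.0), (372.0, 236.0), 90.0)
```

Request:
drive_tool([
  [0, -1.62, 2.26, 0, 0],
  [0, -1.62, 2.26, 0, 0],
  [0, -1.62, 2.26, 0, 0],
  [0, -1.62, 2.26, 0, 0],
  [0, -1.62, 2.26, 0, 0],
  [0, -1.62, 2.26, 0, 0],
  [0, -1.62, 2.26, 0, 0],
  [0, -1.62, 2.26, 0, 0],
  [0, 0, 0, 0, 0],
])

```text
time: 41.35
eef_pos: [0.422, 0.128, 0.0529]
tcp_rot: [0.207, 0.675, -0.207, 0.677]
contact_force: [0.7, 0.4, -4.4]
opening: 0.751
```

Request:
drive_tool([
  [0, 0, 0, -8.5, 0],
  [0, 0, 0, -8.5, 0],
  [0, 0, 0, -8.5, 0],
  [0, 0, 0, -8.5, 0],
  [0, 0, 0, 0, 0],
  [0, 0, 0, 0, 0],
])

```text
time: 41.95
eef_pos: [0.4201, 0.1306, 0.0523]
tcp_rot: [0.001, 0.707, -0.001, 0.707]
contact_force: [-0.0, 0.2, -6.2]
opening: 0.749
```

```bash
python3 - <<'E'
from h import *
go((.463,.14,.052)); s=read_camera("scene"); t=read_camera("top"); pots(s);pots(t)
cv2.imwrite("pics/i.png",np.vstack([s["frame"][120:400,100:460],t["frame"][100:340,60:420]])[:,:,::-1])
E
```

```text
t 42.0 p [0.4201 0.1306 0.0523] yaw of jaw axis 89.90 F [-0.   0.2 -6.2] open 0.75
[0.463 0.14  0.052] -> [0.02 0.95 4.29]
pot 517 [334.8 276.1] [0.554  0.2238 0.08  ]
pot 543 [369.2 299.1] [0.5543 0.3083 0.08  ]
pot 609 [405.5 323.4] [0.5544 0.392  0.08  ]
pot 438 [196.1 205.6] [0.5507 0.2199 0.08  ]
pot 421 [127.  206.6] [0.5516 0.3882 0.08  ]
pot 431 [161.4 206. ] [0.5515 0.3043 0.08  ]
```

View pics/i.png

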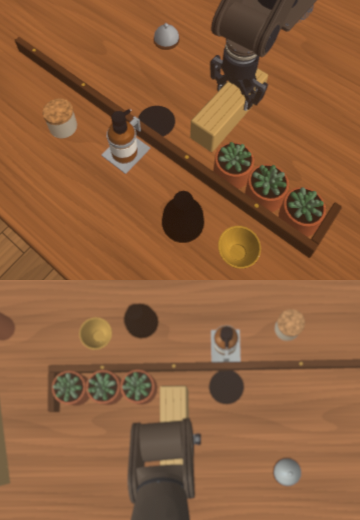

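The row is closed, and the held block's rail end is at top-view row 206 (x≈0.55), 4 cm short of the rail.

Request:
drive_tool([
  [0, 0, 1.3, 0, 0],
  [0, 0.3, 1.3, 0, 0],
  [0, 0.3, 1, 0, 0],
  [0.8, 0, 0, 0, 0],
  [0.4, 0, 0, 0, 0],
  [0, 0, 0, 0, 0],
  [0, 0, 0, 0, 0],
])

```text
time: 42.75
eef_pos: [0.4554, 0.1361, 0.0396]
tcp_rot: [-0.0, 0.708, -0.0, 0.706]
contact_force: [0.5, -0.1, -3.8]
opening: 0.752
```

```bash
python3 - <<'E'
from h import *
go((.457,.148,.035)); t=read_camera("top"); 
V=cv2.cvtColor(t["frame"],cv2.COLOR_RGB2HSV)
print(cast(t,[(233,185),(233,190),(233,195),(233,200),(233,205)],.082)[:,0].round(4)); print(V[180:212:1,233].tolist())
print(V[208,200:262].tolist()); print(cast(t,[(210,208),(250,208)],.082).round(4))
E
```

```text
t 42.8 p [0.4554 0.1361 0.0396] yaw of jaw axis 90.00 F [ 0.5 -0.1 -3.8] open 0.75
[0.457 0.148 0.035] -> [0.46 1.19 0.16]
[0.5994 0.5871 0.5748 0.5626 0.5504]
[[13, 136, 165], [12, 136, 159], [13, 135, 138], [14, 131, 123], [18, 136, 141], [18, 141, 164], [19, 141, 164], [17, 136, 142], [15, 131, 113], [13, 123, 91], [14, 120, 83], [17, 111, 103], [18, 108, 146], [19, 106, 182], [19, 108, 198], [18, 107, 202], [19, 108, 201], [19, 108, 201], [19, 107, 202], [19, 107, 201], [19, 107, 201], [19, 106, 202], [19, 107, 201], [19, 107, 201], [19, 107, 201], [19, 105, 201], [19, 105, 201], [19, 107, 201], [19, 107, 200], [18, 106, 200], [18, 108, 201], [19, 107, 201]]
[[49, 73, 101], [50, 76, 108], [51, 74, 110], [49, 75, 106], [46, 70, 95], [36, 64, 80], [26, 69, 74], [21, 71, 75], [20, 80, 73], [15, 85, 72], [12, 105, 78], [10, 125, 106], [10, 138, 139], [10, 140, 144], [10, 137, 127], [10, 133, 111], [12, 130, 116], [15, 121, 148], [17, 114, 183], [18, 109, 201], [19, 107, 203], [19, 106, 202], [19, 108, 199], [18, 109, 195], [18, 109, 196], [19, 107, 200], [18, 107, 202], [18, 107, 202], [18, 106, 202], [19, 108, 199], [18, 108, 192], [18, 109, 189], [19, 108, 193], [19, 107, 200], [19, 106, 202], [19, 106, 202], [19, 105, 201], [19, 107, 198], [19, 108, 194], [19, 107, 195], [19, 107, 200], [19, 107, 200], [19, 106, 190], [18, 107, 167], [18, 105, 138], [17, 110, 127], [15, 123, 139], [14, 132, 154], [13, 135, 161], [13, 135, 162], [12, 135, 162], [13, 133, 161], [12, 135, 161], [13, 135, 161], [13, 135, 161], [13, 135, 162], [13, 134, 160], [13, 135, 160], [13, 135, 160], [13, 134, 160], [13, 135, 160], [13, 136, 159]]
[[0.5441 0.1858 0.082 ]
 [0.5423 0.0887 0.082 ]]
```

Request:
drive_tool([
  [0, 0, 0.6, 0, 0],
  [0, 0.4, 0, 0, 0],
  [0, 0, 0, 0, 0],
  [0.5, 0, 0, 0, 0],
  [0, 0, 0, 0, 0],
  [0, 0, 0, 0, 0],
])

```text
time: 43.4
eef_pos: [0.4622, 0.1402, 0.0351]
tcp_rot: [-0.0, 0.707, -0.0, 0.707]
contact_force: [-0.1, -0.7, -3.5]
opening: 0.751
```

Request:
drive_tool([
  [0, 0.3, 0, 0, 0],
  [0, 0.2, 0, 0, 0],
  [0.2, 0, 0, 0, 0],
  [0, 0, 0, 0, 0],
])

```text
time: 43.8
eef_pos: [0.4621, 0.1456, 0.0351]
tcp_rot: [0.0, 0.708, 0.0, 0.706]
contact_force: [-7.6, -1.5, 10.3]
opening: 0.746
```

Request:
drive_tool([
  [0.1, 0.2, 0, 0, 0],
  [0, 0.1, 0, 0, 0],
  [0, 0, 0, 0, 0],
])

```text
time: 44.1
eef_pos: [0.4627, 0.1466, 0.0352]
tcp_rot: [-0.002, 0.708, -0.001, 0.706]
contact_force: [-10.0, -9.5, 17.1]
opening: 0.752
```

Request:
drive_tool([
  [-0.1, 0, 0, 0, 1],
  [0, 0, 0, 0, 1],
  [0, 0, 0, 0, 1],
  [0, 0, 0, 0, 1],
  [-2, 0, 0, 0, 1],
  [-4, 0, 0, 0, 1],
  [-4, 0, 0, 0, 1],
  [-4, 0, 0, 0, 1],
  [0, 0, 0, 0, 1],
])

```text
time: 45.0
eef_pos: [0.4665, 0.1489, 0.1801]
tcp_rot: [0.0, 0.702, 0.001, 0.712]
contact_force: [0.6, -0.8, -0.1]
opening: 0.997
```

Request:
drive_tool([
  [0, -4, 0, 0, 1],
  [0, -4, 0, 0, 1],
  [0, -4, 0, 0, 1],
  [0, -4, 0.5, 0, 1],
  [0, -4, 0.5, 0, 1],
  [0, -4, 0, 0, 1],
  [0, -4, 0, 0, 1],
  [0, -4, 0, 0, 1],
  [0, 0, 0, 0, 1],
])

```text
time: 45.9
eef_pos: [0.4721, -0.1755, 0.1726]
tcp_rot: [0.001, 0.707, -0.002, 0.707]
contact_force: [-0.1, 0.8, -0.3]
opening: 1.001
```

```bash
python3 - <<'E'
from h import *
go(); s=read_camera("scene"); t=read_camera("top"); pots(s);pots(t); block(t,(150,150,300,330))
V=cv2.cvtColor(t["frame"],cv2.COLOR_RGB2HSV); print(cast(t,[(230,190)],.0)[0].round(4), V[184:200,230,2], cast(t,[(230,r) for r in range(184,200)],.075)[:,0].round(3))
cv2.imwrite("pics/j.png",np.vstack([cv2.resize(s["frame"][200:400,200:460],(520,400)),cv2.resize(t["frame"][170:270,100:360],(520,200))])[:,:,::-1])
E
```

```text
t 45.9 p [ 0.4721 -0.1755  0.1726] yaw of jaw axis 89.72 F [-0.1  0.8 -0.3] open 1.00
pot 503 [334.9 276.2] [0.5541 0.2242 0.08  ]
pot 543 [369.1 299.1] [0.5543 0.3083 0.08  ]
pot 614 [405.4 323.3] [0.5545 0.3918 0.08  ]
pot 428 [195.9 205.6] [0.5508 0.2204 0.08  ]
pot 419 [127.  206.6] [0.5517 0.3883 0.08  ]
pot 431 [161.4 206. ] [0.5515 0.3043 0.08  ]
block c [0.4877 0.1458] long yaw 179.3 sizes [0.0638 0.2308] px ((227.0, 231.49996948242188), (94.99998474121094, 25.999996185302734), 90.0)
[0.5983 0.1451 0.    ] [107 107 107 106 115 145 178 198 204 204 204 205 205 204 204 204] [0.603 0.601 0.598 0.596 0.593 0.591 0.588 0.586 0.583 0.581 0.578 0.576
 0.573 0.571 0.568 0.566]
```

View pics/j.png

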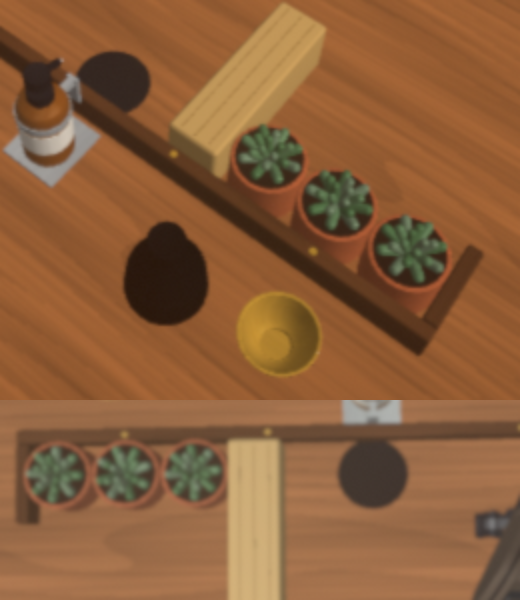

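```bash
python3 -c "
from plant import sign_off
print(sign_off())"
```

```text
the job is handed in; nothing more can be done
None
```

The job is handed in at about 46 s of the 210 s allowed. All three pots are misted and stand in a closed row from the stop, with the block as bookend.

- **Misting:** I pushed each pot in turn onto the mat, pressed the cap until it bottomed (tool tip at 0.144 m, 15 to 20 N) and let it spring back. Each pot centre measured within about 8 mm of the spot (limit 18 mm). I then slid each pot on to the stop or to the pot before it.
- **Row:** In the last top view the pot centres are about 84 mm apart, which means they touch. All three measured about 43 mm from the rail's face, against 42 mm for contact.
- **Block:** It lies square to the rail within about 1° and roughly 4 mm from it. It sits 74.6 mm from the last pot's centre, against 74.5 mm for contact.
- **Bystanders and disturbances:** The vase, bell, bowl and jar looked unmoved in the pictures, but I did not measure them at the end. I saw no knocked pot and no slackened grip.

The top, scene and wrist views disagreed by 3 to 6 mm in the positions along the rail, which is well inside the limits. The pump being up after the last press was judged from the picture, not measured.

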